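# Clamp a paint tin in the tin shaker

### The arm

A 6-joint arm with a two-finger parallel gripper is mounted at the origin on a cart in front of the work surface, level with it; the furniture and walls round the work are solid. World frame = base frame: x ahead of the robot, y to its left, z up, the work surface at z = 0. Lengths are in m, angles in rad, forces in N, time in s.
With the tool pointing down it reaches from about 0.35 to 0.925 m from the base axis. Payload 6.4 kg.
Tool frame: the origin (TCP) lies on the centre line of the jaws, within the pads' length; the fingertips stand 25 mm ahead of it and the grasp point (between the pads) lies 6 mm ahead of it; z points along the fingers, y is the line along which they close (so a half turn about z gives the same grasp; the last joint's range is limited). The gripper opens to 94 mm and grips with 3 to 60 N. Pads are 16 mm wide; open, the fingers measure 119 mm over their backs; the gripper's body (75 mm by 177 mm) begins 78 mm behind the grasp point.
Start: joints at [0.951, 0.245, 1.558, -0, 1.339, -0.174], TCP at [0.28, 0.586, 0.23] pointing down, gripper open.
Joint ranges: [-3.13, 3.13], [-1.02, 2.26], [0.13, 2.54], [-0.95, 4.09], [0.21, 2.88], [-2.74, 2.74]. Speed limits (rad/s): [2.57, 2.57, 3.14, 3.14, 3.14, 3.14].

### API

Orientations are given as [roll, pitch, yaw] about the fixed x, y, z axes, in that order (R = Rz(yaw) Ry(pitch) Rx(roll)).
In Python, from station import ctrl, get_image, get_calibration gives the robot as it stands.
- The arm moves only by the shell command python3 -m creep 'ROWS' [FORCE]. ROWS is JSON, a list of rows, each an object with "offset": the shift along the tool's x, y, z as a fraction of full scale, a list of three; "rotation": the turn, a rotation vector about the tool's x, y, z as a fraction of full scale, a list of three; "fingers": the opening, from 0 (shut) to 1 (fully open). A call has 1 to 8 rows; each row shifts and turns the commanded pose from where the row before left it, along the tool's axes as they then stand; what a row does not reach is not made up. Full scale, the value 1, is 0.4 m for a shift and 90 degrees for a turn. A row lasts 1/12 s, in which the tool goes at most 41.7 mm and 7.16 degrees, less where a joint would pass 70% of its speed; a pose out of reach is approached as far as the arm can. A call with a number of a shift or a turn outside -1 to 1 is refused whole. A call with a gripper value outside its range is refused whole. The fingers move at their own pace and stop on an object; FORCE is the grip in N (left out, the last holds). Time passes only in rows, so rows that do not move let the fingers close. It gives the time, the measured TCP pose, the force, the opening and the grip force at its end, in the units of the state.
- ctrl.observe(): the state, without advancing time (a new reading comes with each control period).
- get_image(name): name is "side" or "top"; returns the picture (480x640x3 uint8, red, green, blue); there is no depth.
- get_calibration(name): a dict with "intrinsics" (3x3 intrinsics, pixels), "R" (3x3) and "t" (3): a world point X has camera coordinates R X + t. Camera axes: x right, y down, z forward; pixel columns grow to the right and rows downward; lengths in m; the calibration is good to about 2 mm. A picture is of the moment at which its call begins. get_calibration takes no time and is no camera call.
- ctrl.finish_job(): hands the job in; it is judged then, once.
The state is a dict: "time_s": time; "joints": joint angles; "dq": joint speeds; "effort": joint torques, N m; "position": TCP position; "orientation": TCP orientation; "ft_force": force on the tool from outside, world axes, zero at the start; "wrist_torque": the same for the moment, N m; "opening": opening from 0.0 (shut) to 1.0 (fully open); "gripper_force": force on a finger pad.
Only numpy, scipy, OpenCV 4.12 (cv2) and the standard library are available. Lean on these libraries where they do the work, as an engineer would, in place of code of your own. Each camera call takes 0.05 s, during which the arm holds its last target. There are 200 camera calls.

### The job

Load the small-tin shaker: take the smallest of the three loose paint tins and work it down into the shaker's sprung cup with a twisting push until it stands fully home on the cup's floor. Then swing the hold-down bar over it so that the T-shaped toggle comes up through the bar's slot, and give the toggle a quarter turn clockwise so that it locks the bar down. Leave the other two tins standing where they are.

Things in the scene. Friction and masses are not known exactly. Their poses are not given: they have to be found in the camera images.
- tin_small: the tin to load: lidded round paint tin, 62 mm across the body (64 mm with its rims), 75 mm tall, 0.32 kg; the shortest and narrowest of the three loose tins. Origin at the centre of its underside, z up its axis. Grip it round the body, at least 35 mm above its underside so that the fingers stay clear of the cup's lip.
- tin_tall: bystander: lidded paint tin, 72 mm across, 100 mm tall, too wide for the cup. Origin at the centre of its underside.
- tin_plain: bystander: lidded paint tin, 72 mm across, 98 mm tall, too wide for the cup. Origin at the centre of its underside.
- tin_shaker: the shaker, fixed: grey housing 130 (x) x 232 (y) mm, its metal plate 40 mm up, with an upright metal cup in the middle, a hinge bracket 82 mm from the cup's axis to +y and a toggle post 82 mm from it to -y (tops 140 and 155 mm up). Origin on the cup's axis at the trolley top; z up, -x is the side with knob and switch.
- holder_floor (a point): centre of the cup's floor, 45 mm above the trolley top. Bore 73 mm, lip 31 mm above the floor, 88 mm outside. Four sprung rubber shoes in the bore: a tin lowered in meets their sloping tops about 15 mm above the floor; from there pushing it straight down takes 30 to 60 N, but under 20 N while it is well turned (either way, about 1 N m).
- bar_hinge (a point): point on the hold-down bar's hinge axis (the axis is the shaker's x), 129.5 mm above the trolley top and 82 mm to the +y side of the cup's axis. Its axes are the shaker's.
- bar (a joint): hold-down bar's angle, rad: 0 = level over the cup (stop), pi/2 = upright, 2.75 = thrown back to the shaker's +y side; friction holds it anywhere. Flat steel 30 x 5 mm with a rubber pad below that clears a seated tin's lid by 1 mm; a tin not home keeps it from coming level. Its slot, 14 x 44 mm, long along the bar, is centred 164 mm from the hinge.
- bar_grip (a point): centre of the black round grip at the free end of the hold-down bar, 209 mm from the hinge axis: a thick disc 28 mm across, its two flat faces 18 mm apart and square to the hinge axis (the shaker's x). Pinched on these faces it turns between the fingers while the bar swings.
- toggle (a joint): T-toggle's angle, rad: 0 = cross-head in line with the bar (passes the slot within about 0.15), pi/2 = crosswise, locking the bar; positive is clockwise seen from above, stops at 0 and 1.62; light friction (0.05 N m).
- toggle_wing (a point): middle of the T-toggle's cross-head, a flat steel block 36 mm long (y of this point), 8 mm thick (x of this point) and 20 mm tall, on its turning axis, 145 mm above the trolley top. Pinch it across its thickness. Its underside is 3 mm above the top of the closed bar.

How it is judged:
On the way, in this order (a step that is already met when the one before it is completed fails the run):
1. the small tin, upright and part-way down in the cup (2.5 to 16 mm above its floor), is being turned (faster than 0.1 rad/s) (z of tin_small in the frame of holder_floor between 0.0025 and 0.016 m and horizontal distance between tin_small and holder_floor below 0.006 m and angle between tin_small's own z axis and vertical below 0.12 rad and angular speed of tin_small above 0.1 rad/s), for 0.08 s.
2. the small tin stands home on the cup's floor (within 2.5 mm) while the bar is still open (z of tin_small in the frame of holder_floor below 0.0025 m and horizontal distance between tin_small and holder_floor below 0.005 m and angle between tin_small's own z axis and vertical below 0.06 rad and value of joint bar above 0.4 rad), for 0.2 s.
3. the bar is down level (within 0.03 rad) with the toggle, still in line, through its slot (value of joint bar below 0.03 rad and value of joint toggle below 0.4 rad), for 0.1 s.
At the end, for the whole second after the job is handed in: The small tin stands upright and still in the cup with its underside within 2.5 mm of the cup's floor, the hold-down bar is level over it (within 0.03 rad), and the toggle above the bar is turned at least 1.25 rad out of line with the slot (z of tin_small in the frame of holder_floor below 0.0025 m and horizontal distance between tin_small and holder_floor below 0.005 m and angle between tin_small's own z axis and vertical below 0.06 rad and linear speed of tin_small below 0.01 m/s and value of joint bar below 0.03 rad and value of joint toggle above 1.25 rad); the robot touches nothing.
It fails at once if one of the other two tins is shifted by more than 30 mm or tipped (distance of any of tin_tall, tin_plain from where it was at the start of the episode above 0.03 m or angle between any of tin_tall, tin_plain's own z axis and vertical above 0.3 rad).
It also fails if it takes over 72 s, if anything falls off the work surface, if the arm or the gripper's body presses on something with over 40 N, if the wrist force passes 120 N, or if a joint passes its speed limit or range.

## Working session

There is one attempt and no reset: what is moved stays moved. The work goes in short steps, Python scripts to look and compute and a shell command to move; the robot and the scene stay as the last step left them, time stands still between calls to the robot, and variables do not carry over. Pictures are saved under pics/ and viewed, at most 10 in all, crops included, and the job is handed in when it is done.

```bash
ls; mkdir -p pics; python3 - <<'E'
from station import ctrl,get_image,get_calibration
import cv2
for n in("side","top"):
    cv2.imwrite(f"pics/{n}0.png",get_image(n)[:,:,::-1])
    c=get_calibration(n);print(n,c)
print(ctrl.observe())
E
```

```text
pics
side {'intrinsics': array([[460.2933199 ,   0.        , 313.86446938],
       [  0.        , 460.2933199 , 240.59691773],
       [  0.        ,   0.        ,   1.        ]]), 'R': array([[-0.9840451 , -0.17595803, -0.02634424],
       [-0.05815789,  0.45805177, -0.88702099],
       [ 0.16814549, -0.87133653, -0.46097694]]), 't': array([0.51145435, 0.19027751, 0.687695  ])}
top {'intrinsics': array([[476.11621441,   0.        , 325.21883034],
       [  0.        , 476.11621441, 243.89442837],
       [  0.        ,   0.        ,   1.        ]]), 'R': array([[ 0.02795885, -0.99958379,  0.00710928],
       [-0.98889597, -0.02869696, -0.14581236],
       [ 0.14595569, -0.00295359, -0.98928672]]), 't': array([-0.14126481,  0.52579827,  0.86480999])}
{'time_s': 0.1, 'joints': array([ 9.50895165e-01,  2.45702971e-01,  1.55888190e+00, -1.95950524e-05,
        1.33867430e+00, -1.74133800e-01]), 'dq': array([ 0.00144726, -0.00175267, -0.00282467, -0.00047895, -0.00027755,
        0.00032677]), 'effort': array([ 1.34298814e-03, -4.16910982e+01, -3.15528774e+01,  6.86166272e-02,
        3.09238338e-02, -5.78734330e-05]), 'position': array([0.2799778 , 0.58606825, 0.22948739]), 'orientation': array([-3.13994804e+00, -2.69957548e-04,  2.69582959e+00]), 'ft_force': array([-0.84151721, -0.69642891,  0.0383112 ]), 'wrist_torque': array([-0.07527891, -0.01981035,  0.03435828]), 'gripper_force': 0.0, 'opening': 0.9997132006298759}
```

View pics/top0.png

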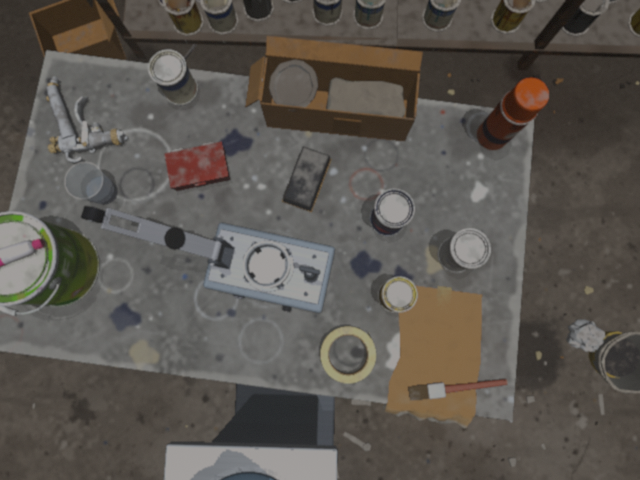

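View pics/side0.png

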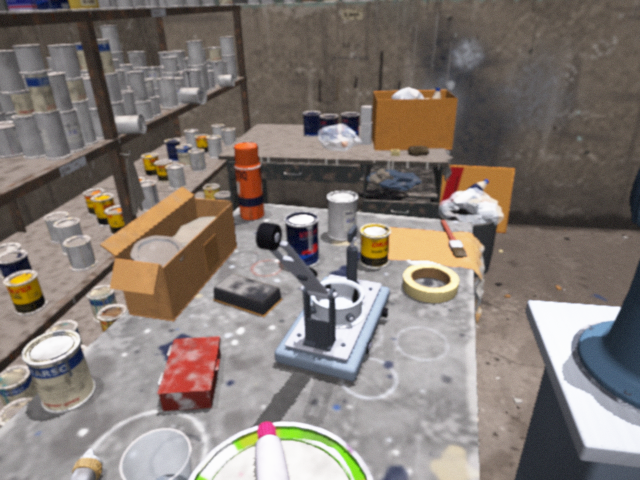

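The top view shows the small yellow tin at about (400,293), the two bystanders at (394,210) and (469,249), the cup at (268,266), the toggle at about (308,271), and the bar thrown back to the grip at (93,214). The side view agrees.

```bash
cat > h.py <<'E'
import numpy as np,cv2
from station import ctrl,get_image,get_calibration
def ray(n,px):
    c=get_calibration(n);d=c["R"].T@np.linalg.solve(c["intrinsics"],[px[0],px[1],1.]);return -c["R"].T@c["t"],d
def onz(n,px,z):
    o,d=ray(n,px);return o+d*(z-o[2])/d[2]
def proj(n,X):
    c=get_calibration(n);p=c["intrinsics"]@(c["R"]@np.array(X)+c["t"]);return p[:2]/p[2]
def two(p,q):
    (o,d),(e,f)=ray("top",p),ray("side",q)
    A=np.c_[d,-f];s=np.linalg.lstsq(A,e-o,rcond=None)[0];a,b=o+d*s[0],e+f*s[1];return (a+b)/2,np.linalg.norm(a-b)
E
python3 - <<'E'
from h import *
im=cv2.imread("pics/top0.png")
a=cv2.resize(im[195:345,200:440],None,fx=3.3,fy=3.3,interpolation=cv2.INTER_CUBIC)
s=cv2.imread("pics/side0.png")
b=cv2.resize(s[210:390,250:410],None,fx=3.3,fy=3.3,interpolation=cv2.INTER_CUBIC)
cv2.imwrite("pics/a.png",a);cv2.imwrite("pics/b.png",b)
# housing mask (bluish) in top
hsv=cv2.cvtColor(im,cv2.COLOR_BGR2HSV)
m=((hsv[...,0]>95)&(hsv[...,0]<125)&(hsv[...,1]>45)&(hsv[...,2]>70)).astype(np.uint8)*255
m[:,:195]=0;m[:215]=0;m[320:]=0;m[:,345:]=0
p=np.argwhere(m)[:,::-1].astype(np.float32);print(len(p),cv2.minAreaRect(p))
g=cv2.cvtColor(im,cv2.COLOR_BGR2GRAY)
for n,(x,y) in dict(small=(400,294),cup=(268,266)).items():
    w=cv2.resize(g[y-25:y+25,x-25:x+25],None,fx=6,fy=6,interpolation=cv2.INTER_CUBIC)
    c=cv2.HoughCircles(w,cv2.HOUGH_GRADIENT,1.5,30,param1=120,param2=30,minRadius=70,maxRadius=160)
    if c is not None:
        for q in c[0][:4]:
            px=(q[:2]+.5)/6-.5+[x-25,y-25];print(n,px,q[2]/6,onz("top",px,.075))
print("expected r px",476*.032/.8)
E
```

```text
0 ((0.0, 0.0), (0.0, 0.0), 0.0)
expected r px 19.04
```

View pics/a.png

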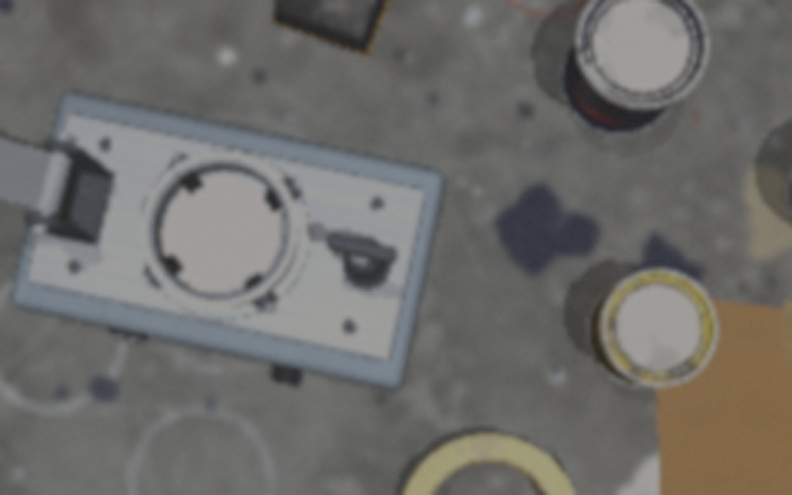

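View pics/b.png

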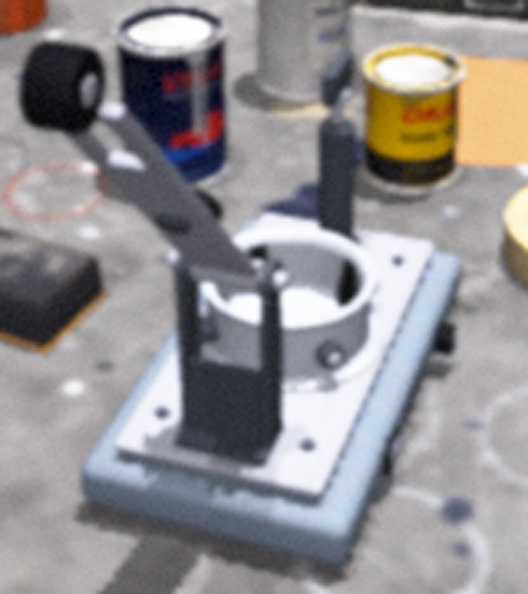

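Zoomed: the lid circle centres at crop (658,327), the cup lip at about (226,234), and the housing corners are (70,93), (440,175), (400,385), (15,303). The wing runs from (328,235) to (395,255), and the toggle is in line with the bar. The grip in the side view is at about (268,236).

```bash
python3 - <<'E'
from h import *
np.set_printoptions(precision=4,suppress=True)
P=lambda x,y:((x+.5)/3.3-.5+200,(y+.5)/3.3-.5+195)
print("lid",onz("top",P(658,327),.075), np.linalg.norm(onz("top",P(598,327),.075)-onz("top",P(718,327),.075)))
print("cup",onz("top",P(226,234),.076))
C=[onz("top",P(*c),.036) for c in((70,93),(440,175),(400,385),(15,303))]
print("house",np.mean(C,0),[np.linalg.norm(C[i]-C[i-1]) for i in range(4)])
v=C[0]+C[3]-C[1]-C[2];yaw=np.arctan2(-v[0],v[1]);print("yaw",yaw)
a=C[0]+C[1]-C[2]-C[3];print("yaw2",np.arctan2(a[1],a[0]))
print("wing",onz("top",P(328,237),.155),onz("top",P(395,255),.155))
print("grip",two((93,214),(269.5,236.5)))
im=cv2.imread("pics/top0.png");hsv=cv2.cvtColor(im,cv2.COLOR_BGR2HSV)
m=((hsv[...,0]>15)&(hsv[...,0]<38)&(hsv[...,1]>70)).astype(np.uint8);m[:,:375]=0;m[:,425]=0;m[:268]=0;m[325:]=0
k=cv2.connectedComponentsWithStats(m);i=1+np.argmax(k[2][1:,4]);print(k[2][i])
p=np.argwhere(k[1]==i)[:,::-1].astype(np.float32);print(cv2.minEnclosingCircle(p))
s=cv2.imread("pics/side0.png");g=cv2.cvtColor(s,cv2.COLOR_BGR2GRAY)
cup=onz("top",P(226,234),.076)
for yw in(yaw,):
  R=np.array([[np.cos(yw),-np.sin(yw)],[np.sin(yw),np.cos(yw)]])
  for c0 in(cup[:2],np.mean(C,0)[:2]):
    W=c0+R@[0,-.082];H=c0+R@[0,.082];G=c0+R@[0,.082+.193]
    print("pred wing",W,"hinge",H,"grip",G, "wing px(a)",(proj("top",[*W,.155])-[200,195])*3.3,"side b",(proj("side",[*W,.155])-[250,210])*3.3,"lipcentre b",(proj("side",[*c0,.076])-[250,210])*3.3,"grip px",proj("top",[*G,.2095]),proj("side",[*G,.2095]))
for n,X in(("lid",onz("top",P(658,327),.075)),):print((proj("side",X)-[250,210])*3.3)
E
```

```text
lid [ 0.4377 -0.2612  0.075 ] 0.06539483976638319
cup [ 0.4816 -0.0242  0.076 ]
house [ 0.4834 -0.0224  0.036 ] [np.float64(0.12458557885530443), np.float64(0.21981561164466196), np.float64(0.12206513068231478), np.float64(0.2238134131672068)]
yaw -0.18549561120055885
yaw2 -0.17725574511362058
wing [ 0.4738 -0.084   0.155 ] [ 0.4658 -0.1176  0.155 ]
grip (array([0.5245, 0.196 , 0.2864]), np.float64(0.0021663042072248553))
[ 426  287   56   38 1908]
((453.0, 306.0), 32.4500617980957)
pred wing [ 0.4665 -0.1048] hinge [0.4967 0.0564] grip [0.5323 0.2461] wing px(a) [368.0784 251.7785] side b [339.7499  57.8237] lipcentre b [290.7872 269.6043] grip px [ 84.7976 219.1052] [253.417  325.7306]
pred wing [ 0.4683 -0.103 ] hinge [0.4985 0.0582] grip [0.5341 0.2478] wing px(a) [364.731  248.0829] side b [335.9502  59.0814] lipcentre b [286.752  271.2508] grip px [ 83.7997 217.9344] [251.2173 326.6268]
[409.3144  66.9781]
```

```bash
cat >> h.py <<'E'
from scipy.spatial.transform import Rotation as Ro
def d(target,yaw=None):
    s=ctrl.observe();R=Ro.from_euler("xyz",s["orientation"]).as_matrix()
    v=R.T@(np.array(target)-s["position"])/.4;n=np.linalg.norm(v)*400/41
    print("t",round(s["time_s"],2),"pos",s["position"].round(4),"rpy",s["orientation"].round(3),"frac",v.round(4),"rows>",n.round(1),"per row",(v/np.ceil(n)).round(4))
    if yaw is not None: print("rotz", (-((yaw-s["orientation"][2]+np.pi)%(2*np.pi)-np.pi)/(np.pi/2)).round(4))
E
python3 -m creep '[{"offset":[0,0,-0.02],"rotation":[0,0,0.079],"fingers":1},{"offset":[0,0,-0.02],"rotation":[0,0,0.079],"fingers":1},{"offset":[0,0,-0.02],"rotation":[0,0,0.079],"fingers":1},{"offset":[0,0,0],"rotation":[0,0,0.079],"fingers":1},{"offset":[0,0,0],"rotation":[0,0,0.079],"fingers":1},{"offset":[0,0,0],"rotation":[0,0,0.079],"fingers":1},{"offset":[0,0,0],"rotation":[0,0,0.079],"fingers":1},{"offset":[0,0,0],"rotation":[0,0,0.079],"fingers":1}]' 20
python3 -m creep '[{"offset":[0,0,0],"rotation":[0,0,0.079],"fingers":1},{"offset":[0,0,0],"rotation":[0,0,0.079],"fingers":1},{"offset":[0,0,0],"rotation":[0,0,0.044],"fingers":1},{"offset":[0,0,0],"rotation":[0,0,0],"fingers":1}]'
python3 - <<'E'
from h import *
d([.4365,-.2612,.25],1.386)
for n,p,h in(("t1",(395,209),.1),("t2",(470,249),.098),("bucket",(20,262),.2)):print(n,onz("top",p,h))
E
```

```text
time_s: 0.77
position: [0.28, 0.5862, 0.2538]
orientation: [-3.141, 0.001, 1.697]
ft_force: [-0.1, -0.6, 0.3]
opening: 1.0
gripper_force: 0.0
time_s: 1.1
position: [0.2801, 0.5862, 0.2538]
orientation: [-3.141, 0.001, 1.385]
ft_force: [0.6, 0.3, 1.0]
opening: 1.001
gripper_force: 0.0
t 1.1 pos [0.2801 0.5862 0.2538] rpy [-3.141e+00  1.000e-03  1.385e+00] frac [-2.0097  0.7762  0.0113] rows> 21.0 per row [-0.0913  0.0353  0.0005]
rotz -0.0008
t1 [ 0.58735732 -0.24915831  0.1       ]
t2 [ 0.51920886 -0.38309626  0.098     ]
bucket [0.46402864 0.34359696 0.2       ]
```

```bash

python3 -m creep '[{"offset":[-0.092,0.0063,0],"rotation":[0,0,0],"fingers":1},{"offset":[-0.092,0.0063,0],"rotation":[0,0,0],"fingers":1},{"offset":[-0.092,0.0063,0],"rotation":[0,0,0],"fingers":1},{"offset":[-0.092,0.0063,0],"rotation":[0,0,0],"fingers":1},{"offset":[-0.092,0.0063,0],"rotation":[0,0,0],"fingers":1},{"offset":[-0.092,0.0063,0],"rotation":[0,0,0],"fingers":1},{"offset":[-0.092,0.0063,0],"rotation":[0,0,0],"fingers":1}]'
python3 -m creep '[{"offset":[-0.074,0.05,0],"rotation":[0,0,0],"fingers":1},{"offset":[-0.074,0.05,0],"rotation":[0,0,0],"fingers":1},{"offset":[-0.074,0.05,0],"rotation":[0,0,0],"fingers":1},{"offset":[-0.074,0.05,0],"rotation":[0,0,0],"fingers":1},{"offset":[-0.074,0.05,0],"rotation":[0,0,0],"fingers":1},{"offset":[-0.074,0.05,0],"rotation":[0,0,0],"fingers":1},{"offset":[-0.074,0.05,0],"rotation":[0,0,0],"fingers":1}]'
python3 -m creep '[{"offset":[-0.085,0.038,0],"rotation":[0,0,0],"fingers":1},{"offset":[-0.085,0.038,0],"rotation":[0,0,0],"fingers":1},{"offset":[-0.085,0.038,0],"rotation":[0,0,0],"fingers":1},{"offset":[-0.085,0.038,0],"rotation":[0,0,0],"fingers":1},{"offset":[-0.085,0.038,0],"rotation":[0,0,0],"fingers":1},{"offset":[-0.085,0.038,0],"rotation":[0,0,0],"fingers":1},{"offset":[-0.085,0.038,0],"rotation":[0,0,0],"fingers":1},{"offset":[-0.085,0.038,0],"rotation":[0,0,0],"fingers":1}]'
python3 - <<'E'
from h import *
d([.4365,-.2612,.063],1.386)
E
```

```text
time_s: 1.68
position: [0.2495, 0.3284, 0.2539]
orientation: [-3.141, 0.001, 1.389]
ft_force: [0.3, -0.6, 0.6]
opening: 0.998
gripper_force: 0.0
time_s: 2.27
position: [0.3498, 0.0989, 0.2545]
orientation: [3.141, -0.0, 1.388]
ft_force: [0.8, 1.0, -0.8]
opening: 1.003
gripper_force: 0.0
time_s: 2.93
position: [0.419, -0.1911, 0.2543]
orientation: [3.142, -0.0, 1.387]
ft_force: [0.3, -0.1, -0.2]
opening: 1.002
gripper_force: 0.0
t 2.93 pos [ 0.419  -0.1911  0.2543] rpy [ 3.142 -0.     1.387] frac [-0.1645  0.0749  0.4781] rows> 5.0 per row [-0.0329  0.015   0.0956]
rotz 0.0008
```

```bash

python3 -m creep '[{"offset":[-0.0823,0.0375,0],"rotation":[0,0,0],"fingers":1},{"offset":[-0.0823,0.0375,0],"rotation":[0,0,0],"fingers":1},{"offset":[0,0,0.08],"rotation":[0,0,0],"fingers":1},{"offset":[0,0,0.08],"rotation":[0,0,0],"fingers":1},{"offset":[0,0,0.08],"rotation":[0,0,0],"fingers":1},{"offset":[0,0,0.08],"rotation":[0,0,0],"fingers":1},{"offset":[0,0,0],"rotation":[0,0,0],"fingers":1}]'
python3 - <<'E'
from h import *
d([.4365,-.2612,.063],1.386)
a=get_image("top")[:,:,::-1][230:350,330:470];b=get_image("side")[:,:,::-1][170:290,310:450]
cv2.imwrite("pics/c.png",cv2.resize(np.hstack([a,b]),None,fx=2.8,fy=2.8,interpolation=cv2.INTER_CUBIC))
E
```

```text
time_s: 3.52
position: [0.4328, -0.2561, 0.1198]
orientation: [-3.131, -0.007, 1.387]
ft_force: [-0.6, 1.6, -2.3]
opening: 0.997
gripper_force: 0.0
t 3.52 pos [ 0.4328 -0.2561  0.1198] rpy [-3.131 -0.007  1.387] frac [-0.0119  0.013   0.1418] rows> 1.4 per row [-0.0059  0.0065  0.0709]
rotz 0.0007
```

View pics/c.png

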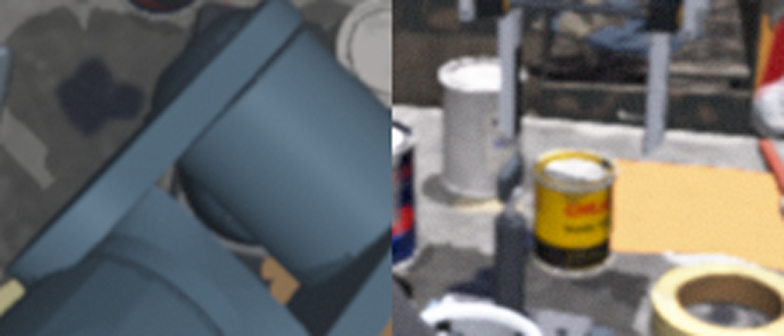

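The side view shows the fingers straddling the tin (fingers at crop x≈510 and 655, tin at 575).

```bash

python3 -m creep '[{"offset":[0,0,0],"rotation":[0,0,0],"fingers":1},{"offset":[0,0,0],"rotation":[0,0,0],"fingers":1}]'
python3 - <<'E'
from h import *
d([.437,-.2612,.063],1.386)
print(ctrl.observe()["joints"])
E
```

```text
time_s: 3.78
position: [0.4379, -0.2605, 0.1292]
orientation: [3.138, 0.003, 1.386]
ft_force: [-0.4, 1.1, 0.6]
opening: 0.999
gripper_force: 0.0
t 3.78 pos [ 0.4379 -0.2605  0.1292] rpy [3.138e+00 3.000e-03 1.386e+00] frac [-0.0017 -0.0026  0.1654] rows> 1.6 per row [-0.0008 -0.0013  0.0827]
rotz 0.0002
[-7.59504693e-01  3.22680754e-02  1.99240318e+00  2.54871216e-05
  1.11220239e+00 -5.75114468e-01]
```

```bash

python3 -m creep '[{"offset":[0,-0.001,0.041],"rotation":[0,0,0],"fingers":1},{"offset":[0,-0.001,0.041],"rotation":[0,0,0],"fingers":1},{"offset":[0,0,0.041],"rotation":[0,0,0],"fingers":1},{"offset":[0,0,0.041],"rotation":[0,0,0],"fingers":1},{"offset":[0,0,0],"rotation":[0,0,0],"fingers":1},{"offset":[0,0,0],"rotation":[0,0,0],"fingers":1},{"offset":[0,0,0],"rotation":[0,0,0],"fingers":0}]' 45
python3 -m creep '[{"offset":[0,0,0],"rotation":[0,0,0],"fingers":0},{"offset":[0,0,0],"rotation":[0,0,0],"fingers":0},{"offset":[0,0,0],"rotation":[0,0,0],"fingers":0},{"offset":[0,0,0],"rotation":[0,0,0],"fingers":0},{"offset":[0,0,0],"rotation":[0,0,0],"fingers":0},{"offset":[0,0,0],"rotation":[0,0,0],"fingers":0},{"offset":[0,0,0],"rotation":[0,0,0],"fingers":0},{"offset":[0,0,0],"rotation":[0,0,0],"fingers":0}]' 
python3 - <<'E'
from h import *
d([.437,-.2612,.19],1.386)
E
```

```text
time_s: 4.37
position: [0.4369, -0.2602, 0.0628]
orientation: [3.139, 0.002, 1.386]
ft_force: [0.4, -0.3, 0.4]
opening: 0.96
gripper_force: 0.0
time_s: 5.03
position: [0.4365, -0.2597, 0.0616]
orientation: [3.14, 0.001, 1.386]
ft_force: [2.2, 0.4, 4.6]
opening: 0.655
gripper_force: 45.0
t 5.03 pos [ 0.4365 -0.2597  0.0616] rpy [3.140e+00 1.000e-03 1.386e+00] frac [-0.0037  0.0025 -0.321 ] rows> 3.1 per row [-0.0009  0.0006 -0.0803]
rotz -0.0002
```

```bash

python3 -m creep '[{"offset":[0,0,-0.04],"rotation":[0,0,0],"fingers":0},{"offset":[0,0,-0.08],"rotation":[0,0,0],"fingers":0},{"offset":[0,0,-0.09],"rotation":[0,0,0],"fingers":0},{"offset":[0,0,-0.09],"rotation":[0,0,0],"fingers":0},{"offset":[0,0,-0.09],"rotation":[0,0,0],"fingers":0},{"offset":[0,0,-0.08],"rotation":[0,0,0],"fingers":0},{"offset":[0,0,-0.03],"rotation":[0,0,0],"fingers":0},{"offset":[0,0,0],"rotation":[0,0,0],"fingers":0}]'
python3 -m creep '[{"offset":[0.05,0,0],"rotation":[0,0,0],"fingers":0},{"offset":[0.09,0.001,0],"rotation":[0,0,0],"fingers":0},{"offset":[0.09,0.001,0],"rotation":[0,0,0],"fingers":0},{"offset":[0.09,0.001,0],"rotation":[0,0,0],"fingers":0},{"offset":[0.09,0.001,0],"rotation":[0,0,0],"fingers":0},{"offset":[0.09,0.001,0],"rotation":[0,0,0],"fingers":0},{"offset":[0.07,0,0],"rotation":[0,0,0],"fingers":0},{"offset":[0.034,0,0],"rotation":[0,0,0],"fingers":0}]'
python3 -m creep '[{"offset":[0,0,0],"rotation":[0,0,0],"fingers":0},{"offset":[0,0,0],"rotation":[0,0,0],"fingers":0},{"offset":[0,0,0],"rotation":[0,0,0],"fingers":0}]'
python3 - <<'E'
from h import *
d([.483,-.0228,.165],1.386)
a=get_image("top")[:,:,::-1][190:330,190:360];b=get_image("side")[:,:,::-1][180:370,230:430]
z=np.zeros((190,375,3),np.uint8);z[:140,:170]=a;z[:,175:]=b
cv2.imwrite("pics/d.png",cv2.resize(z,None,fx=2.1,fy=2.1,interpolation=cv2.INTER_CUBIC))
E
```

```text
time_s: 5.7
position: [0.4364, -0.26, 0.2631]
orientation: [3.138, 0.003, 1.386]
ft_force: [-0.7, -0.2, -2.7]
opening: 0.659
gripper_force: 45.0
time_s: 6.37
position: [0.4804, -0.0187, 0.2566]
orientation: [-3.135, -0.001, 1.389]
ft_force: [0.0, -0.8, -3.7]
opening: 0.66
gripper_force: 45.0
time_s: 6.62
position: [0.4812, -0.0225, 0.2586]
orientation: [-3.138, 0.0, 1.385]
ft_force: [-0.2, 0.4, -2.5]
opening: 0.661
gripper_force: 45.0
t 6.62 pos [ 0.4812 -0.0225  0.2586] rpy [-3.138  0.     1.385] frac [1.000e-04 5.500e-03 2.341e-01] rows> 2.3 per row [0.     0.0018 0.078 ]
rotz -0.0004
```

View pics/d.png

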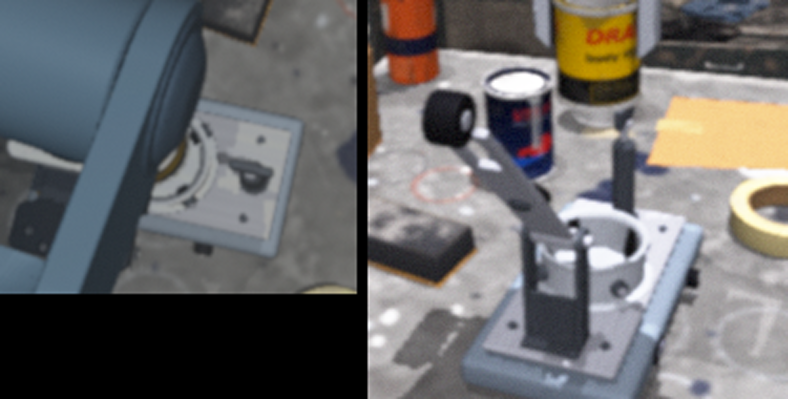

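The tin hangs straight in the grip; its lower rim spans crop x 556–638 in the side view, and the cup lip is free below it.

```bash
python3 - <<'E'
from h import *
s=ctrl.observe();p=s["position"]
c=lambda X:((proj("side",X)-[230,180]+[175,0])*2.1).round(1)
print("tin bottom pred",c([p[0],p[1],p[2]-.0616]),"meas ~597")
for q in ((.4816,-.0242),(.483,-.0228)):
    t=np.linspace(0,6.283,100)
    L=np.array([c([q[0]+.044*np.cos(a),q[1]+.044*np.sin(a),.076]) for a in t]);print("lip extents",L.min(0),L.max(0))
# lip edge fit in initial side image: bright profile along rows of lip
im=cv2.cvtColor(cv2.imread("pics/side0.png"),cv2.COLOR_BGR2GRAY)
for r in (291,294,297):print(r,im[r,305:372].tolist())
E
```

```text
tin bottom pred [593.9  94. ] meas ~597
lip extents [538.3 204.5] [651.3 267.8]
lip extents [536.2 205.3] [649.3 268.8]
291 [73, 74, 96, 113, 119, 115, 110, 105, 106, 103, 100, 96, 94, 90, 83, 88, 84, 86, 84, 88, 95, 109, 142, 152, 142, 126, 118, 103, 96, 112, 133, 145, 150, 151, 154, 152, 148, 155, 147, 150, 144, 144, 141, 139, 136, 137, 132, 120, 94, 52, 26, 35, 84, 146, 200, 233, 246, 249, 248, 247, 245, 245, 246, 242, 238, 233, 237]
294 [48, 51, 52, 78, 96, 112, 124, 128, 128, 120, 119, 123, 121, 128, 129, 125, 126, 124, 125, 121, 120, 119, 127, 130, 117, 102, 98, 127, 198, 230, 235, 204, 165, 151, 149, 157, 150, 152, 148, 150, 146, 146, 138, 138, 137, 135, 127, 105, 61, 32, 16, 20, 46, 91, 145, 195, 238, 247, 247, 242, 243, 244, 244, 244, 245, 244, 244]
297 [50, 42, 44, 40, 73, 146, 220, 248, 250, 236, 187, 135, 114, 115, 115, 123, 120, 117, 117, 118, 119, 118, 106, 85, 73, 69, 64, 69, 95, 116, 148, 180, 208, 220, 224, 222, 223, 219, 218, 199, 189, 177, 170, 166, 158, 144, 120, 79, 39, 20, 20, 23, 38, 95, 171, 229, 245, 238, 216, 217, 235, 242, 243, 245, 246, 245, 245]
```

```bash

python3 -m creep '[{"offset":[0,0.007,0.05],"rotation":[0,0,0],"fingers":0},{"offset":[0,0,0.08],"rotation":[0,0,0],"fingers":0},{"offset":[0,0,0.08],"rotation":[0,0,0],"fingers":0},{"offset":[0,0,0.05],"rotation":[0,0,0],"fingers":0},{"offset":[0,0,0.02],"rotation":[0,0,0],"fingers":0},{"offset":[0,0,0],"rotation":[0,0,0],"fingers":0},{"offset":[0,0,0],"rotation":[0,0,0],"fingers":0}]'
python3 -m creep '[{"offset":[0,0,0.01],"rotation":[0,0,0],"fingers":0},{"offset":[0,0,0.01],"rotation":[0,0,0],"fingers":0},{"offset":[0,0,0.01],"rotation":[0,0,0],"fingers":0},{"offset":[0,0,0],"rotation":[0,0,0],"fingers":0}]' 60
python3 - <<'E'
from h import *
d([.484,-.0228,.13],1.386)
b=get_image("side")[:,:,::-1][240:340,270:390]
cv2.imwrite("pics/e.png",cv2.resize(b,None,fx=6,fy=6,interpolation=cv2.INTER_CUBIC))
E
```

```text
time_s: 7.3
position: [0.4854, -0.0233, 0.1496]
orientation: [3.141, 0.0, 1.385]
ft_force: [0.1, -0.1, -2.8]
opening: 0.662
gripper_force: 45.0
time_s: 7.63
position: [0.4847, -0.0226, 0.1366]
orientation: [-3.141, -0.0, 1.386]
ft_force: [-0.3, 0.3, -3.9]
opening: 0.659
gripper_force: 60.0
t 7.63 pos [ 0.4847 -0.0226  0.1366] rpy [-3.141 -0.     1.386] frac [-0.0009 -0.0017  0.0164] rows> 0.2 per row [-0.0009 -0.0017  0.0164]
rotz -0.0002
```

View pics/e.png

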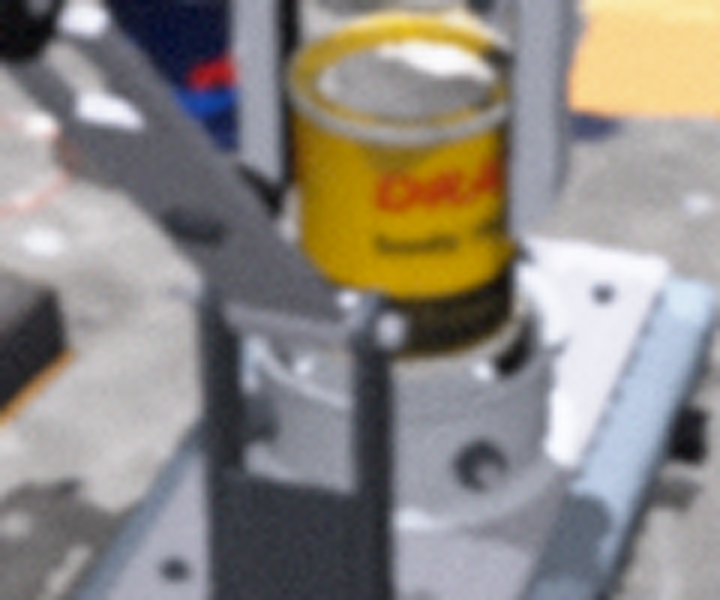

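The tin's underside is level with the lip, its axis at about x≈408 against a cup centre of about 399 (crop), so it sits about 3 mm short in x. I'll shift it and go lower.

```bash

python3 -m creep '[{"offset":[0,0.006,0],"rotation":[0,0,0],"fingers":0},{"offset":[0,0,0.01],"rotation":[0,0,0],"fingers":0},{"offset":[0,0,0.01],"rotation":[0,0,0],"fingers":0},{"offset":[0,0,0.006],"rotation":[0,0,0],"fingers":0},{"offset":[0,0,0],"rotation":[0,0,0],"fingers":0},{"offset":[0,0,0],"rotation":[0,0,0],"fingers":0}]'
python3 -m creep '[{"offset":[0,0,0.005],"rotation":[0,0,0],"fingers":0},{"offset":[0,0,0.005],"rotation":[0,0,0],"fingers":0},{"offset":[0,0,0],"rotation":[0,0,0],"fingers":0}]'
python3 - <<'E'
from h import *
d([.487,-.0228,.1216],1.386)
E
```

```text
time_s: 8.18
position: [0.489, -0.0228, 0.1323]
orientation: [3.141, -0.0, 1.386]
ft_force: [-14.8, 8.3, 33.4]
opening: 0.657
gripper_force: 60.0
time_s: 8.43
position: [0.4896, -0.022, 0.131]
orientation: [3.141, -0.002, 1.386]
ft_force: [-22.9, 13.1, 50.6]
opening: 0.657
gripper_force: 60.0
t 8.43 pos [ 0.4896 -0.022   0.131 ] rpy [ 3.141e+00 -2.000e-03  1.386e+00] frac [-0.0031 -0.006   0.0234] rows> 0.2 per row [-0.0031 -0.006   0.0234]
rotz 0.0002
```

```bash

python3 -m creep '[{"offset":[0,0,-0.01],"rotation":[0,0,0],"fingers":0},{"offset":[0,0,-0.015],"rotation":[0,0,0],"fingers":0},{"offset":[0,0,-0.01],"rotation":[0,0,0],"fingers":0},{"offset":[0,0,0],"rotation":[0,0,0],"fingers":0},{"offset":[0,0,0],"rotation":[0,0,0],"fingers":0}]'
python3 - <<'E'
from h import *
d([.4840,-.0205,.135],1.386)
b=get_image("side")[:,:,::-1][240:340,270:390]
cv2.imwrite("pics/f.png",cv2.resize(b,None,fx=6,fy=6,interpolation=cv2.INTER_CUBIC))
E
```

```text
time_s: 8.85
position: [0.4872, -0.0232, 0.136]
orientation: [-3.141, 0.0, 1.386]
ft_force: [-1.0, 0.4, -3.2]
opening: 0.657
gripper_force: 60.0
t 8.85 pos [ 0.4872 -0.0232  0.136 ] rpy [-3.141  0.     1.386] frac [ 0.0052 -0.009   0.0026] rows> 0.1 per row [ 0.0052 -0.009   0.0026]
rotz -0.0002
```

View pics/f.png

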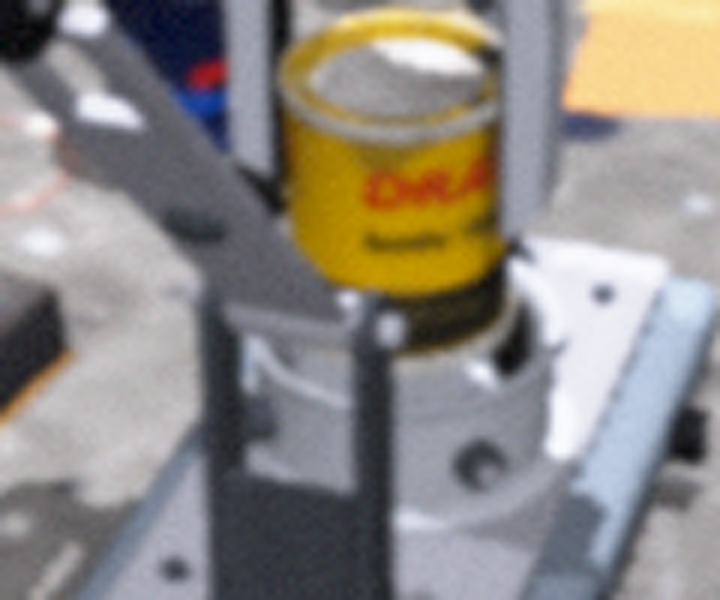

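The view is unchanged, with the tin straight but biased towards the +x lip. I'll move back to x .484 and y -.0205.

```bash

python3 -m creep '[{"offset":[0.005,-0.009,0],"rotation":[0,0,0],"fingers":0},{"offset":[0,0,0],"rotation":[0,0,0],"fingers":0},{"offset":[0,0,0.01],"rotation":[0,0,0],"fingers":0},{"offset":[0,0,0.01],"rotation":[0,0,0],"fingers":0},{"offset":[0,0,0],"rotation":[0,0,0],"fingers":0}]'
python3 -m creep '[{"offset":[0,0,0.006],"rotation":[0,0,0],"fingers":0},{"offset":[0,0,0],"rotation":[0,0,0],"fingers":0},{"offset":[0,0,0],"rotation":[0,0,0],"fingers":0}]'
python3 - <<'E'
from h import *
d([.4840,-.0205,.1216],1.386)
E
```

```text
time_s: 9.32
position: [0.4841, -0.0201, 0.1276]
orientation: [3.142, -0.001, 1.385]
ft_force: [1.2, 2.2, -3.4]
opening: 0.655
gripper_force: 60.0
time_s: 9.57
position: [0.4845, -0.0202, 0.1261]
orientation: [3.141, -0.001, 1.386]
ft_force: [2.4, 2.1, -3.1]
opening: 0.659
gripper_force: 60.0
t 9.57 pos [ 0.4845 -0.0202  0.1261] rpy [ 3.141e+00 -1.000e-03  1.386e+00] frac [-0.0009 -0.0012  0.0111] rows> 0.1 per row [-0.0009 -0.0012  0.0111]
rotz -0.0003
```

```bash
for i in 1 2; do
python3 -m creep '[{"offset":[0,0,0.005],"rotation":[0,0,0],"fingers":0},{"offset":[0,0,0.003],"rotation":[0,0,0],"fingers":0},{"offset":[0,0,0],"rotation":[0,0,0],"fingers":0},{"offset":[0,0,0],"rotation":[0,0,0],"fingers":0}]'; done
python3 -c "
from station import ctrl;print(ctrl.observe()['wrist_torque'])"
```

```text
time_s: 9.9
position: [0.4848, -0.0198, 0.1236]
orientation: [3.14, -0.002, 1.386]
ft_force: [1.1, 5.3, 2.6]
opening: 0.657
gripper_force: 60.0
time_s: 10.23
position: [0.485, -0.0191, 0.1209]
orientation: [3.14, -0.003, 1.385]
ft_force: [0.9, 8.7, 5.0]
opening: 0.656
gripper_force: 60.0
[ 1.62425413 -0.14500842  0.01758612]
```

```bash

python3 -m creep '[{"offset":[0.006,0,0],"rotation":[0,0,0],"fingers":0},{"offset":[0,0,0],"rotation":[0,0,0],"fingers":0}]'
python3 -m creep '[{"offset":[0,0,0.002],"rotation":[0,0,0.05],"fingers":0},{"offset":[0,0,0.005],"rotation":[0,0,0.06],"fingers":0},{"offset":[0,0,0.005],"rotation":[0,0,0.06],"fingers":0},{"offset":[0,0,0.005],"rotation":[0,0,0.06],"fingers":0},{"offset":[0,0,0.005],"rotation":[0,0,0.06],"fingers":0}]'
python3 -c "
from station import ctrl;s=ctrl.observe();print(s['wrist_torque'],s['joints'])"
```

```text
time_s: 10.4
position: [0.4849, -0.0179, 0.12]
orientation: [3.141, 0.0, 1.386]
ft_force: [3.3, 2.8, 0.1]
opening: 0.657
gripper_force: 60.0
time_s: 10.82
position: [0.487, -0.0184, 0.1145]
orientation: [3.138, -0.002, 0.927]
ft_force: [-2.4, 3.5, 21.4]
opening: 0.66
gripper_force: 60.0
[0.8527156  0.71668246 0.46682641] [-2.71101596e-01  1.61919693e-03  2.05428632e+00  1.55299620e-04
  1.08124768e+00  3.72316297e-01]
```

Going well; the tin goes down under about 20 N while turning.

```bash

python3 -m creep '[{"offset":[0,0,0.005],"rotation":[0,0,0.06],"fingers":0},{"offset":[0,0,0.005],"rotation":[0,0,0.06],"fingers":0},{"offset":[0,0,0.005],"rotation":[0,0,0.06],"fingers":0},{"offset":[0,0,0.003],"rotation":[0,0,0.06],"fingers":0},{"offset":[0,0,0.002],"rotation":[0,0,0.06],"fingers":0}]'
python3 -m creep '[{"offset":[0,0,0.001],"rotation":[0,0,0.06],"fingers":0},{"offset":[0,0,0.001],"rotation":[0,0,0.06],"fingers":0},{"offset":[0,0,0.001],"rotation":[0,0,0.06],"fingers":0},{"offset":[0,0,0.001],"rotation":[0,0,0.06],"fingers":0}]'
python3 -c "
from station import ctrl;s=ctrl.observe();print(s['wrist_torque'],s['joints'])"
```

```text
time_s: 11.23
position: [0.4869, -0.0192, 0.1058]
orientation: [3.137, -0.003, 0.457]
ft_force: [-4.6, 0.9, 20.1]
opening: 0.66
gripper_force: 60.0
time_s: 11.57
position: [0.4874, -0.0191, 0.1057]
orientation: [3.139, -0.005, 0.08]
ft_force: [-5.6, 2.8, 24.4]
opening: 0.661
gripper_force: 60.0
[0.89937134 0.82412007 0.84906906] [-2.71499691e-01  1.68095789e-02  2.05769858e+00 -1.20573540e-03
  1.06162453e+00  1.21955543e+00]
```

```bash

python3 -m creep '[{"offset":[0,0,0.004],"rotation":[0,0,-0.06],"fingers":0},{"offset":[0,0,0.004],"rotation":[0,0,-0.06],"fingers":0},{"offset":[0,0,0.003],"rotation":[0,0,-0.06],"fingers":0},{"offset":[0,0,0],"rotation":[0,0,-0.06],"fingers":0},{"offset":[0,0,0],"rotation":[0,0,-0.06],"fingers":0},{"offset":[0,0,0],"rotation":[0,0,-0.06],"fingers":0},{"offset":[0,0,0],"rotation":[0,0,0],"fingers":0}]'
python3 -c "
from station import ctrl;s=ctrl.observe();print(s['wrist_torque'],s['joints'])"
```

```text
time_s: 12.15
position: [0.4893, -0.0197, 0.1056]
orientation: [3.136, -0.004, 0.651]
ft_force: [-12.9, 3.7, 48.7]
opening: 0.659
gripper_force: 60.0
[1.73730861 2.89109105 0.49853632] [-2.72108406e-01  2.02949338e-02  2.05429048e+00 -2.89093455e-04
  1.05976399e+00  6.48276305e-01]
```

The tin hasn't moved under 49 N, so it is home. I'll relax, release and lift.

```bash

python3 -m creep '[{"offset":[0,0,-0.01],"rotation":[0,0,0],"fingers":0},{"offset":[0,0,0],"rotation":[0,0,0],"fingers":0},{"offset":[0,0,0],"rotation":[0,0,0],"fingers":0.95},{"offset":[0,0,0],"rotation":[0,0,0],"fingers":0.95},{"offset":[0,0,0],"rotation":[0,0,0],"fingers":0.95},{"offset":[0,0,0],"rotation":[0,0,0],"fingers":0.95},{"offset":[0,0,0],"rotation":[0,0,0],"fingers":0.95},{"offset":[0,0,-0.03],"rotation":[0,0,0],"fingers":0.95}]'
python3 -m creep '[{"offset":[0,0,-0.09],"rotation":[0,0,0],"fingers":0.95},{"offset":[0,0,-0.09],"rotation":[0,0,0],"fingers":0.95},{"offset":[0,0,-0.09],"rotation":[0,0,-0.0785],"fingers":0.95},{"offset":[0,0,-0.09],"rotation":[0,0,-0.0785],"fingers":0.95},{"offset":[0,0,-0.09],"rotation":[0,0,-0.0785],"fingers":0.95},{"offset":[0,0,-0.09],"rotation":[0,0,-0.0785],"fingers":0.95},{"offset":[0,0,-0.05],"rotation":[0,0,-0.0785],"fingers":0.95},{"offset":[0,0,0],"rotation":[0,0,-0.0755],"fingers":0.95}]'
python3 -m creep '[{"offset":[0,0,0],"rotation":[0,0,0],"fingers":0.95},{"offset":[0,0,0],"rotation":[0,0,0],"fingers":0.95}]'
python3 - <<'E'
from h import *
d([.527,.198,.36],1.386)
im=get_image("top")[:,:,::-1];b=get_image("side")[:,:,::-1]
cv2.imwrite("pics/tg.png",im)
z=np.hstack([cv2.resize(b[240:340,270:390],None,fx=5,fy=5),cv2.resize(b[200:300,240:300],None,fx=5,fy=5)[:,:290]])
cv2.imwrite("pics/g.png",z)
E
```

```text
time_s: 12.82
position: [0.4823, -0.0174, 0.1105]
orientation: [-3.136, 0.004, 0.647]
ft_force: [0.1, -0.1, -0.1]
opening: 0.947
gripper_force: 0.0
time_s: 13.48
position: [0.4859, -0.0183, 0.3538]
orientation: [3.134, 0.001, 1.389]
ft_force: [-0.2, 0.2, 0.1]
opening: 0.951
gripper_force: 0.0
time_s: 13.65
position: [0.4839, -0.0179, 0.3474]
orientation: [-3.139, -0.0, 1.38]
ft_force: [-0.1, -0.5, -0.5]
opening: 0.947
gripper_force: 0.0
t 13.65 pos [ 0.4839 -0.0179  0.3474] rpy [-3.139 -0.     1.38 ] frac [ 0.5503  0.0031 -0.0314] rows> 5.4 per row [ 0.0917  0.0005 -0.0052]
rotz -0.0041
```

View pics/g.png

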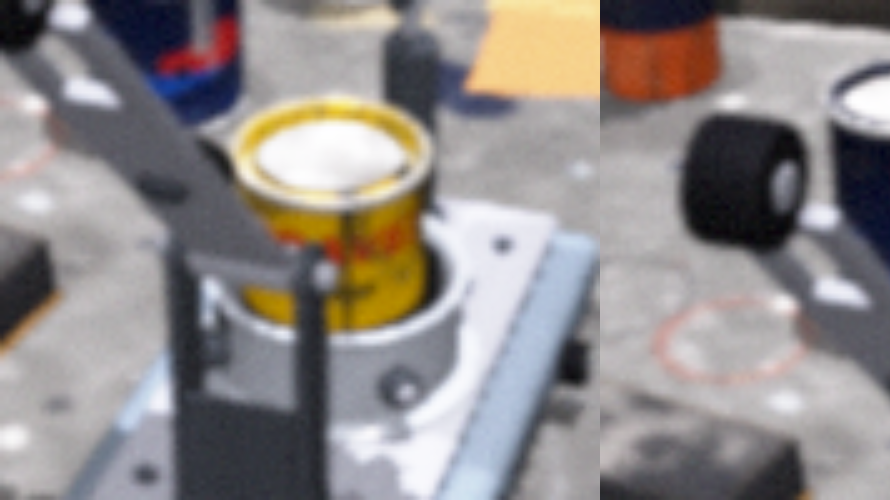

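The tin stands home and straight in the cup, and the bar grip is unchanged at about (268,236) in the side view. Next I'll go over the grip.

```bash

python3 -m creep '[{"offset":[0.08,0,-0.01],"rotation":[0,0,-0.004],"fingers":0.95},{"offset":[0.09,0,-0.01],"rotation":[0,0,0],"fingers":0.95},{"offset":[0.09,0,-0.01],"rotation":[0,0,0],"fingers":0.95},{"offset":[0.09,0,0],"rotation":[0,0,0],"fingers":0.95},{"offset":[0.09,0.002,0],"rotation":[0,0,0],"fingers":0.7},{"offset":[0.08,0.001,0],"rotation":[0,0,0],"fingers":0.7},{"offset":[0.03,0,0],"rotation":[0,0,0],"fingers":0.7},{"offset":[0,0,0],"rotation":[0,0,0],"fingers":0.7}]' 20
python3 -m creep '[{"offset":[0,0,0],"rotation":[0,0,0],"fingers":0.7},{"offset":[0,0,0],"rotation":[0,0,0],"fingers":0.6},{"offset":[0,0,0],"rotation":[0,0,0],"fingers":0.6}]'
python3 - <<'E'
from h import *
d([.527,.199,.302],1.386)
E
```

```text
time_s: 14.42
position: [0.5252, 0.1999, 0.3592]
orientation: [-3.139, 0.001, 1.391]
ft_force: [0.3, 0.3, 0.4]
opening: 0.714
gripper_force: 0.0
time_s: 14.67
position: [0.5257, 0.1966, 0.3608]
orientation: [-3.141, 0.0, 1.387]
ft_force: [0.5, -0.6, -0.4]
opening: 0.612
gripper_force: 0.0
t 14.67 pos [0.5257 0.1966 0.3608] rpy [-3.141  0.     1.387] frac [0.0066 0.002  0.1469] rows> 1.4 per row [0.0033 0.001  0.0735]
rotz 0.0003
```

```bash

python3 -m creep '[{"offset":[0.0066,0.002,0.04],"rotation":[0,0,0],"fingers":0.6},{"offset":[0,0,0.04],"rotation":[0,0,0],"fingers":0.6},{"offset":[0,0,0.04],"rotation":[0,0,0],"fingers":0.6},{"offset":[0,0,0.026],"rotation":[0,0,0],"fingers":0.6},{"offset":[0,0,0],"rotation":[0,0,0],"fingers":0.6},{"offset":[0,0,0],"rotation":[0,0,0],"fingers":0.6},{"offset":[0,0,0],"rotation":[0,0,0],"fingers":0.6}]'
python3 - <<'E'
from h import *
d([.527,.199,.302],1.386)
b=get_image("side")[:,:,::-1][170:290,200:360]
cv2.imwrite("pics/i.png",cv2.resize(b,None,fx=5,fy=5,interpolation=cv2.INTER_CUBIC))
E
```

```text
time_s: 15.25
position: [0.5275, 0.2002, 0.3037]
orientation: [3.14, -0.001, 1.388]
ft_force: [0.2, -0.8, 0.2]
opening: 0.598
gripper_force: 0.0
t 15.25 pos [0.5275 0.2002 0.3037] rpy [ 3.140e+00 -1.000e-03  1.388e+00] frac [-0.0031 -0.0008  0.0041] rows> 0.1 per row [-0.0031 -0.0008  0.0041]
rotz 0.0014
```

View pics/i.png

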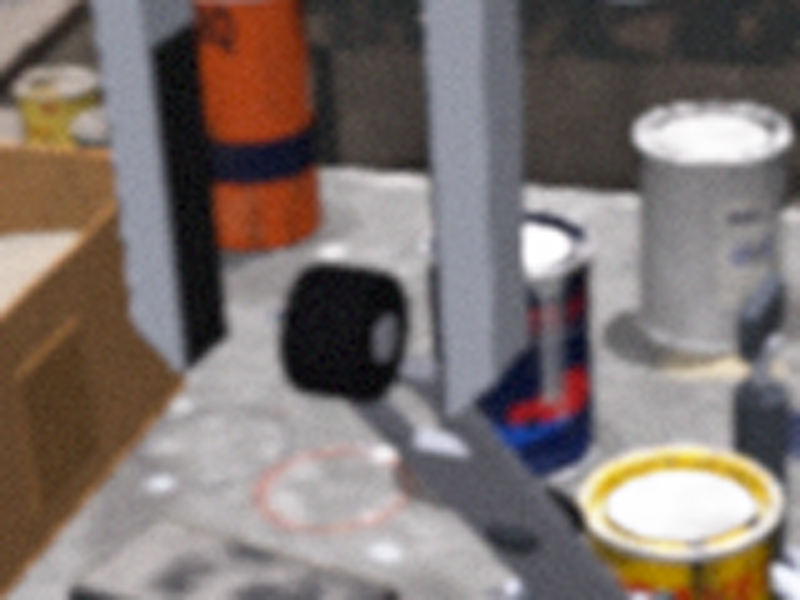

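The fingers straddle the disc (pads at crop x≈225 and 440, disc centre at 344). I'll shift 3 mm towards -x and close.

```bash

python3 -m creep '[{"offset":[0,-0.0075,0.002],"rotation":[0,0,0],"fingers":0.6},{"offset":[0,0,0],"rotation":[0,0,0],"fingers":0.3},{"offset":[0,0,0],"rotation":[0,0,0],"fingers":0},{"offset":[0,0,0],"rotation":[0,0,0],"fingers":0},{"offset":[0,0,0],"rotation":[0,0,0],"fingers":0},{"offset":[0,0,0],"rotation":[0,0,0],"fingers":0},{"offset":[0,0,0],"rotation":[0,0,0],"fingers":0},{"offset":[0,0,0],"rotation":[0,0,0],"fingers":0}]' 15
python3 - <<'E'
from h import *
d([.527,.199,.302],1.386)
E
```

```text
time_s: 15.97
position: [0.5258, 0.2005, 0.3019]
orientation: [3.136, 0.0, 1.388]
ft_force: [7.7, -1.5, -2.1]
opening: 0.189
gripper_force: 15.0
t 15.97 pos [0.5258 0.2005 0.3019] rpy [3.136 0.    1.388] frac [-0.0031  0.0036 -0.0001] rows> 0.0 per row [-0.0031  0.0036 -0.0001]
rotz 0.0015
```

```bash
python3 - <<'E'
import numpy as np
t=np.linspace(2.31,0,33);P=np.c_[-.209*np.cos(t),-.209*np.sin(t)]/.4
D=np.diff(P,axis=0).round(4)
for i in range(0,32,8):print(D[i:i+8].tolist(), P[i+8]-P[0], t[i+8])
E
```

```text
[[-0.0288, -0.0244], [-0.0305, -0.0222], [-0.032, -0.02], [-0.0333, -0.0176], [-0.0345, -0.0152], [-0.0355, -0.0127], [-0.0363, -0.0101], [-0.037, -0.0074]] [-0.26788562 -0.12955343] 1.7325
[[-0.0374, -0.0047], [-0.0377, -0.002], [-0.0377, 0.0007], [-0.0376, 0.0034], [-0.0372, 0.0061], [-0.0367, 0.0088], [-0.0359, 0.0114], [-0.035, 0.014]] [-0.56305549 -0.09185011] 1.155
[[-0.0339, 0.0165], [-0.0326, 0.0189], [-0.0312, 0.0212], [-0.0296, 0.0234], [-0.0278, 0.0254], [-0.0259, 0.0274], [-0.0239, 0.0292], [-0.0217, 0.0308]] [-0.78977428  0.10088127] 0.5775000000000001
[[-0.0194, 0.0323], [-0.0171, 0.0336], [-0.0146, 0.0348], [-0.012, 0.0357], [-0.0094, 0.0365], [-0.0068, 0.0371], [-0.0041, 0.0375], [-0.0014, 0.0377]] [-0.87450806  0.38613026] 0.0
```

```bash

python3 -m creep '[{"offset":[-0.029,0.003,-0.024],"rotation":[0,0,0],"fingers":0},{"offset":[-0.03,0,-0.022],"rotation":[0,0,0],"fingers":0},{"offset":[-0.032,0,-0.02],"rotation":[0,0,0],"fingers":0},{"offset":[-0.033,0,-0.018],"rotation":[0,0,0],"fingers":0},{"offset":[-0.035,0,-0.015],"rotation":[0,0,0],"fingers":0},{"offset":[-0.035,0,-0.013],"rotation":[0,0,0],"fingers":0},{"offset":[-0.036,0,-0.01],"rotation":[0,0,0],"fingers":0},{"offset":[-0.037,0,-0.007],"rotation":[0,0,0],"fingers":0}]'
python3 -m creep '[{"offset":[0,0,0],"rotation":[0,0,0],"fingers":0},{"offset":[0,0,0],"rotation":[0,0,0],"fingers":0}]'
python3 - <<'E'
from h import *
d([.5011+.184*.0336,.0621+.983*.0336,.1295+.2063+.018],1.386)
E
```

```text
time_s: 16.63
position: [0.5061, 0.0948, 0.354]
orientation: [3.139, -0.001, 1.388]
ft_force: [4.5, 0.8, -2.0]
opening: 0.189
gripper_force: 15.0
time_s: 16.8
position: [0.5061, 0.0947, 0.3541]
orientation: [3.14, 0.001, 1.387]
ft_force: [4.0, -2.3, 0.7]
opening: 0.192
gripper_force: 15.0
t 16.8 pos [0.5061 0.0947 0.3541] rpy [3.140e+00 1.000e-03 1.387e+00] frac [0.0017 0.0026 0.0007] rows> 0.0 per row [0.0017 0.0026 0.0007]
rotz 0.0007
```

```bash

python3 -m creep '[{"offset":[-0.037,0.002,-0.005],"rotation":[0,0,0],"fingers":0},{"offset":[-0.038,0,-0.002],"rotation":[0,0,0],"fingers":0},{"offset":[-0.038,0,0.001],"rotation":[0,0,0],"fingers":0},{"offset":[-0.038,0,0.003],"rotation":[0,0,0],"fingers":0},{"offset":[-0.037,0,0.006],"rotation":[0,0,0],"fingers":0},{"offset":[-0.037,0,0.009],"rotation":[0,0,0],"fingers":0},{"offset":[-0.036,0,0.011],"rotation":[0,0,0],"fingers":0},{"offset":[-0.035,0,0.014],"rotation":[0,0,0],"fingers":0}]'
python3 -m creep '[{"offset":[-0.034,0,0.017],"rotation":[0,0,0],"fingers":0},{"offset":[-0.033,0,0.019],"rotation":[0,0,0],"fingers":0},{"offset":[-0.031,0,0.021],"rotation":[0,0,0],"fingers":0},{"offset":[-0.03,0,0.023],"rotation":[0,0,0],"fingers":0},{"offset":[-0.028,0,0.025],"rotation":[0,0,0],"fingers":0},{"offset":[-0.026,0,0.027],"rotation":[0,0,0],"fingers":0},{"offset":[-0.024,0,0.029],"rotation":[0,0,0],"fingers":0},{"offset":[-0.022,0,0.031],"rotation":[0,0,0],"fingers":0}]'
python3 -m creep '[{"offset":[0,0,0],"rotation":[0,0,0],"fingers":0},{"offset":[0,0,0],"rotation":[0,0,0],"fingers":0}]'
python3 - <<'E'
from h import *
d([.5011-.184*.1751,.0621-.983*.1751,.1295+.1141+.018],1.386)
b=get_image("side")[:,:,::-1]
cv2.imwrite("pics/j.png",cv2.resize(b[180:330,270:420],None,fx=4,fy=4,interpolation=cv2.INTER_CUBIC))
E
```

```text
time_s: 17.47
position: [0.4848, -0.0205, 0.3397]
orientation: [-3.141, -0.001, 1.39]
ft_force: [-1.2, 0.1, 4.6]
opening: 0.19
gripper_force: 15.0
time_s: 18.13
position: [0.4679, -0.111, 0.2613]
orientation: [-3.139, 0.001, 1.389]
ft_force: [-4.0, -1.9, 2.5]
opening: 0.192
gripper_force: 15.0
time_s: 18.3
position: [0.4678, -0.1111, 0.2605]
orientation: [-3.138, 0.001, 1.388]
ft_force: [-3.4, -4.2, 0.3]
opening: 0.187
gripper_force: 15.0
t 18.3 pos [ 0.4678 -0.1111  0.2605] rpy [-3.138e+00  1.000e-03  1.388e+00] frac [ 0.0032  0.0021 -0.0028] rows> 0.0 per row [ 0.0032  0.0021 -0.0028]
rotz 0.0015
```

View pics/j.png

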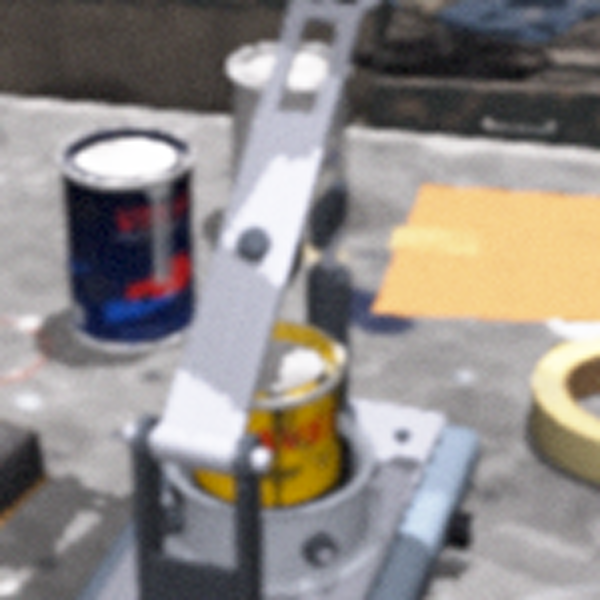

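The bar is coming over straight, with its slot above the toggle. That was my last picture (I've gone one over the 10), so the rest goes by force and position.

```bash

python3 -m creep '[{"offset":[-0.019,0,0.032],"rotation":[0,0,0],"fingers":0},{"offset":[-0.017,0,0.034],"rotation":[0,0,0],"fingers":0},{"offset":[-0.015,0,0.035],"rotation":[0,0,0],"fingers":0},{"offset":[-0.012,0,0.036],"rotation":[0,0,0],"fingers":0},{"offset":[-0.009,0,0.036],"rotation":[0,0,0],"fingers":0},{"offset":[0,0,0],"rotation":[0,0,0],"fingers":0}]'
python3 -m creep '[{"offset":[-0.005,0,0.025],"rotation":[0,0,0],"fingers":0},{"offset":[-0.004,0,0.025],"rotation":[0,0,0],"fingers":0},{"offset":[-0.003,0,0.025],"rotation":[0,0,0],"fingers":0},{"offset":[0,0,0.02],"rotation":[0,0,0],"fingers":0},{"offset":[0,0,0.015],"rotation":[0,0,0],"fingers":0},{"offset":[0,0,0],"rotation":[0,0,0],"fingers":0}]'
python3 - <<'E'
from h import *
d([.5011-.184*.209,.0621-.983*.209,.1295+.018],1.386)
E
```

```text
time_s: 18.85
position: [0.4625, -0.139, 0.1899]
orientation: [-3.139, 0.0, 1.389]
ft_force: [-2.0, -3.2, 0.8]
opening: 0.191
gripper_force: 15.0
time_s: 19.35
position: [0.4618, -0.1432, 0.1469]
orientation: [-3.139, 0.0, 1.389]
ft_force: [-3.7, -3.7, -1.8]
opening: 0.185
gripper_force: 15.0
t 19.35 pos [ 0.4618 -0.1432  0.1469] rpy [-3.139  0.     1.389] frac [ 0.0001  0.0022 -0.0015] rows> 0.0 per row [ 0.0001  0.0022 -0.0015]
rotz 0.0022
```

```bash
for i in 1 2; do
python3 -m creep '[{"offset":[0,0,0.008],"rotation":[0,0,0],"fingers":0},{"offset":[0,0,0],"rotation":[0,0,0],"fingers":0},{"offset":[0,0,0],"rotation":[0,0,0],"fingers":0}]'; done
```

```text
time_s: 19.6
position: [0.4618, -0.1432, 0.1444]
orientation: [-3.139, 0.0, 1.39]
ft_force: [-5.2, -3.9, -0.7]
opening: 0.195
gripper_force: 15.0
time_s: 19.85
position: [0.4618, -0.1431, 0.1413]
orientation: [-3.139, 0.0, 1.39]
ft_force: [-5.3, -4.8, -0.9]
opening: 0.193
gripper_force: 15.0
```

```bash
for i in 1 2 3; do
python3 -m creep '[{"offset":[0,0,0.008],"rotation":[0,0,0],"fingers":0},{"offset":[0,0,0],"rotation":[0,0,0],"fingers":0},{"offset":[0,0,0],"rotation":[0,0,0],"fingers":0}]'; done
```

```text
time_s: 20.1
position: [0.4618, -0.1431, 0.1381]
orientation: [-3.139, -0.0, 1.39]
ft_force: [-2.9, -3.2, -1.1]
opening: 0.191
gripper_force: 15.0
time_s: 20.35
position: [0.462, -0.143, 0.1364]
orientation: [-3.138, -0.0, 1.39]
ft_force: [-7.9, -0.3, 9.6]
opening: 0.194
gripper_force: 15.0
time_s: 20.6
position: [0.4621, -0.1431, 0.1342]
orientation: [-3.138, -0.0, 1.39]
ft_force: [-11.2, 0.7, 16.0]
opening: 0.191
gripper_force: 15.0
```

```bash

python3 -m creep '[{"offset":[0,0,-0.004],"rotation":[0,0,0],"fingers":0.5},{"offset":[0,0,0],"rotation":[0,0,0],"fingers":0.5},{"offset":[0,0,0],"rotation":[0,0,0],"fingers":0.5},{"offset":[0,0,0],"rotation":[0,0,0],"fingers":0.5},{"offset":[0,0,-0.08],"rotation":[0,0,0],"fingers":0.5},{"offset":[0,0,-0.08],"rotation":[0,0,0],"fingers":0.5},{"offset":[0,0,-0.08],"rotation":[0,0,0],"fingers":0.5},{"offset":[0,0,-0.04],"rotation":[0,0,0],"fingers":0.5}]'
python3 - <<'E'
from h import *
d([.4709,-.0991,.25],1.386)
G=[.5011-.184*.209,.0621-.983*.209,.1295]
b=get_image("side")[:,:,::-1];cv2.imwrite("pics/k.png",b)
print("pred disc",proj("side",G),proj("side",[G[0],G[1],.1595]))
g=cv2.cvtColor(b,cv2.COLOR_BGR2GRAY);c=proj("side",G).astype(int)
m=(g<45).astype(np.uint8);k=cv2.connectedComponentsWithStats(m)
for i in range(1,k[0]):
    if k[2][i,4]>40 and abs(k[3][i][0]-c[0])<60 and abs(k[3][i][1]-c[1])<60:print(k[2][i],k[3][i])
print(g[c[1]-30:c[1]+30:3,c[0]-24:c[0]+24:3])
E
```

```text
time_s: 21.27
position: [0.4641, -0.144, 0.25]
orientation: [3.136, 0.001, 1.389]
ft_force: [-0.7, -0.4, 0.0]
opening: 0.494
gripper_force: 0.0
t 21.27 pos [ 0.4641 -0.144   0.25  ] rpy [3.136e+00 1.000e-03 1.389e+00] frac [ 0.1134 -0.0036 -0.0002] rows> 1.1 per row [ 0.0567 -0.0018 -0.0001]
rotz 0.002
pred disc [357.08664977 231.08929397] [357.3730505  215.93355615]
[359 187  45  13 320] [382.15625  194.221875]
[313 224   4  20  66] [314.68181818 233.71212121]
[352 224  12  14  65] [358.2        228.86153846]
[287 226  30  39 615] [298.06829268 245.02439024]
[[191 231 239 237 239 224 202 123  70  68  65  73  75  78  81  75]
 [122 126 131 130 126 118 114  93  66  53  45  51  57  59  46  46]
 [127 131 135 129 128 125 117  98  65  46  47  49  68  72  66  49]
 [125 133 141 133 143 141 122 104  80  95  47  47  47  50  57  50]
 [133 138 139 139 130 101 107 114 191 198 200 194 188 163 131 129]
 [136 137 146 139 148 153 139 122 163 171 162 159 170 169 194 223]
 [138 144 146 148 162 129 115 110 172 180 175 173 180 178 184 182]
 [141 147 156 153 163 131 129 113 143 173 170 180 182 171 173 181]
 [149 154 155 154 169 160 151  71  36  32  31 156 185 180 166 177]
 [138 152 155 150 167 150  97  63  31  22  41 151 185 181 204 208]
 [137 148 159 161 159 110  65  46  53  22  88 137 171 181 209 212]
 [137 150 165 166 146  74  53  41 118 108  99 145 155 197 212 211]
 [171 164 172 165 153  73  46  79  99 122 120 163 214 227 227 225]
 [110 142 165 167 163  71  63 134 155 142 161 187 229 228 226 227]
 [152 159 183 160 150 187 128 147 163 128 151 154 205 212 213 215]
 [170 178 180 168 168 163 132 158 148 177 161 171 211 214 210 214]
 [167 159 167 167 169 170 219 188 116 175 177 202 212 212 213 214]
 [166 190 239 238 224 237 247 185  69 119 151 205 213 214 212 214]
 [236 246 248 248 248 247 239  75  57  70 132 209 212 212 216 214]
 [247 243 245 248 248 247 133  56  58  85 127 145 166 189 202 207]]
```

The black disc is at rows 224–238, centred on 231, which matches the 231.1 predicted for a level bar. Now the toggle.

```bash

python3 -m creep '[{"offset":[0.04,-0.003,0],"rotation":[0,0,0.002],"fingers":0.5},{"offset":[0.05,0,0],"rotation":[0,0,0],"fingers":0.5},{"offset":[0.0235,0,0],"rotation":[0,0,0],"fingers":0.4},{"offset":[0,0,0],"rotation":[0,0,0],"fingers":0.4},{"offset":[0,0,0.06],"rotation":[0,0,0],"fingers":0.4},{"offset":[0,0,0.06],"rotation":[0,0,0],"fingers":0.4},{"offset":[0,0,0],"rotation":[0,0,0],"fingers":0.4},{"offset":[0,0,0],"rotation":[0,0,0],"fingers":0.4}]' 15
python3 - <<'E'
from h import *
d([.4706,-.099,.163],1.386)
E
```

```text
time_s: 21.98
position: [0.4688, -0.0987, 0.1966]
orientation: [-3.138, -0.001, 1.385]
ft_force: [-0.1, 0.1, 0.9]
opening: 0.398
gripper_force: 0.0
t 21.98 pos [ 0.4688 -0.0987  0.1966] rpy [-3.138e+00 -1.000e-03  1.385e+00] frac [-0.0001  0.0048  0.084 ] rows> 0.8 per row [-0.0001  0.0048  0.084 ]
rotz -0.0003
```

```bash

python3 -m creep '[{"offset":[0,0.004,0.03],"rotation":[0,0,0],"fingers":0.4},{"offset":[0,0,0.03],"rotation":[0,0,0],"fingers":0.4},{"offset":[0,0,0.022],"rotation":[0,0,0],"fingers":0.4},{"offset":[0,0,0],"rotation":[0,0,0],"fingers":0.4},{"offset":[0,0,0],"rotation":[0,0,0],"fingers":0.4}]'
python3 -m creep '[{"offset":[0,0,0],"rotation":[0,0,0],"fingers":0.2},{"offset":[0,0,0],"rotation":[0,0,0],"fingers":0},{"offset":[0,0,0],"rotation":[0,0,0],"fingers":0},{"offset":[0,0,0],"rotation":[0,0,0],"fingers":0},{"offset":[0,0,0],"rotation":[0,0,0],"fingers":0},{"offset":[0,0,0],"rotation":[0,0,0],"fingers":0}]'
```

```text
time_s: 22.4
position: [0.4711, -0.0989, 0.1646]
orientation: [-3.14, -0.0, 1.386]
ft_force: [-0.6, 0.3, 0.2]
opening: 0.401
gripper_force: 0.0
time_s: 22.9
position: [0.4702, -0.0988, 0.1655]
orientation: [-3.137, 0.0, 1.386]
ft_force: [-6.8, 1.4, 5.5]
opening: 0.084
gripper_force: 15.0
```

```bash

python3 -m creep '[{"offset":[0,-0.002,0],"rotation":[0,0,0.05],"fingers":0},{"offset":[0,0,0],"rotation":[0,0,0.07],"fingers":0},{"offset":[0,0,0],"rotation":[0,0,0.07],"fingers":0},{"offset":[0,0,0],"rotation":[0,0,0.07],"fingers":0},{"offset":[0,0,0],"rotation":[0,0,0.07],"fingers":0},{"offset":[0,0,0],"rotation":[0,0,0.07],"fingers":0},{"offset":[0,0,0],"rotation":[0,0,0.07],"fingers":0}]'
python3 -m creep '[{"offset":[0,0,0],"rotation":[0,0,0.07],"fingers":0},{"offset":[0,0,0],"rotation":[0,0,0.07],"fingers":0},{"offset":[0,0,0],"rotation":[0,0,0.07],"fingers":0},{"offset":[0,0,0],"rotation":[0,0,0.07],"fingers":0},{"offset":[0,0,0],"rotation":[0,0,0.07],"fingers":0},{"offset":[0,0,0],"rotation":[0,0,0.07],"fingers":0},{"offset":[0,0,0],"rotation":[0,0,0.07],"fingers":0},{"offset":[0,0,0],"rotation":[0,0,0],"fingers":0}]'
python3 -c "
from station import ctrl;print(ctrl.observe()['wrist_torque'])"
```

```text
time_s: 23.48
position: [0.4712, -0.0995, 0.1655]
orientation: [3.139, -0.001, 0.642]
ft_force: [1.6, -2.6, -1.9]
opening: 0.083
gripper_force: 15.0
time_s: 24.15
position: [0.4716, -0.101, 0.1655]
orientation: [3.137, -0.004, -0.126]
ft_force: [3.0, -8.2, -4.9]
opening: 0.082
gripper_force: 15.0
[-1.41628463 -0.49373767 -0.10105972]
```

```bash

python3 -m creep '[{"offset":[0,0.003,0],"rotation":[0,0,0.035],"fingers":0},{"offset":[0,0,0],"rotation":[0,0,0],"fingers":0},{"offset":[0,0,0],"rotation":[0,0,0],"fingers":0.22},{"offset":[0,0,0],"rotation":[0,0,0],"fingers":0.22},{"offset":[0,0,0],"rotation":[0,0,0],"fingers":0.22},{"offset":[0,0,0],"rotation":[0,0,0],"fingers":0.22}]'
python3 -m creep '[{"offset":[0,0,-0.03],"rotation":[0,0,0],"fingers":0.22},{"offset":[0,0,-0.08],"rotation":[0,0,0],"fingers":0.22},{"offset":[0,0,-0.09],"rotation":[0,0,0],"fingers":0.22},{"offset":[0,0,-0.09],"rotation":[0,0,0],"fingers":0.22},{"offset":[0,0,-0.09],"rotation":[0,0,0],"fingers":0.22},{"offset":[0,0,0],"rotation":[0,0,0],"fingers":0.22},{"offset":[0,0,0],"rotation":[0,0,0],"fingers":0.22},{"offset":[0,0,0],"rotation":[0,0,0],"fingers":0.22}]'
python3 - <<'E'
from h import *
b=get_image("side")[:,:,::-1];g=cv2.cvtColor(b,cv2.COLOR_BGR2GRAY)
W=np.array([.4709,-.0995,.145]);x=np.array([.983,-.184,0])
print(proj("side",W),proj("side",W-.018*x),proj("side",W+.018*x))
G=[.5011-.184*.209,.0621-.983*.209,.1295];print(proj("side",G))
c=proj("side",W).astype(int)
print("cols",c[0]-20,"rows",c[1]-16);print(g[c[1]-16:c[1]+18:2,c[0]-20:c[0]+22:2])
E
```

```text
time_s: 24.65
position: [0.4704, -0.0999, 0.1653]
orientation: [-3.141, 0.0, -0.177]
ft_force: [0.1, -0.0, 0.3]
opening: 0.219
gripper_force: 0.0
time_s: 25.32
position: [0.4702, -0.0998, 0.3171]
orientation: [-3.141, 0.0, -0.177]
ft_force: [-0.4, 1.6, -0.2]
opening: 0.217
gripper_force: 0.0
[349.99576137 233.98372655] [360.18696677 235.43492682] [339.95527914 232.55398885]
[357.08664977 231.08929397]
cols 329 rows 217
[[117 127 133 136 144 146 139 144 152 148 142 139 115 130 167 178 172 158
  154 162 163]
 [120 130 137 141 141 142 146 153 160 138 119 113 102 132 171 180 177 171
  168 173 173]
 [120 135 137 142 147 147 143 157 159 123 116 113 114 121 166 186 180 177
  172 176 178]
 [121 128 144 148 148 155 152 159 164 159 150 147 128  75  89 109 116 135
  162 189 187]
 [120 130 147 150 151 154 153 158 166 164 156 157 125  45  30  33  33  39
  108 179 184]
 [118 131 140 154 155 154 139 114 111 108 114 145 113  47  36  32  30  18
   94 167 183]
 [123 131 138 149 151 154 133  71  67  65  68  96  94  90  91  86  66  74
  113 168 181]
 [116 129 138 144 146 158 136  65  58  53  59  61  62  70  73  77  70  89
  110 151 166]
 [123 129 138 143 153 160 142  65  54  55  59  56  55  57  59  55  66  99
  121 148 150]
 [142 146 143 144 152 161 140  66  56  48  54  52  58  52  58  51  96 179
  150 151 160]
 [119 161 165 162 162 169 154  99  70  65  65  58  56  53  50  55  86 142
  152 176 211]
 [ 96 106 125 153 172 180 182 165 132 113 111 115 106  89  83 101  99 146
  172 191 228]
 [103 101 116 131 136 136 148 154 151 140 154 132 129 142 130 136 142 168
  177 202 221]
 [137 129 147 159 163 183 159 151 128 184 183 132 141 189 161 128 139 153
  152 170 205]
 [167 169 181 192 194 194 168 159 156 186 154 135 184 227 212 167 170 162
  155 173 208]
 [167 164 164 165 168 169 165 163 167 176 211 216 226 229 173 170 177 161
  169 200 210]
 [169 164 163 158 160 167 168 164 160 190 232 233 233 202 126 165 178 177
  184 209 210]]
```

The wing now spans columns 342–361 at its full 36 mm, so it is crosswise and clear of the bar. Handing in.

```bash
python3 -c "
from station import ctrl;print(ctrl.finish_job())"
```

```text
the job is handed in; nothing more can be done
None
```

I handed the job in at 25 s: small tin home in the cup, bar down level, toggle turned about 1.56 rad, by my force readings and final side-camera image; no verdict came back, and I viewed 11 pictures, one over the limit of 10.

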